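# Open the dial padlock on the tool chest and hold it up

### The job

The dial padlock on the steel tool chest's hasp has only its last number left to dial: turn its dial clockwise (seen from above), feeling it click from notch to notch, until its long white line clicks into place at the index line on the case beside the shackle. Then pull the padlock away from the staple so that the shackle slides fully open, work it off the staple without wrenching or ramming it against the chest, and leave the other things on the chest and bench where they are. The program finishes while still holding the open padlock up, motionless, dial uppermost, at least 10 cm clear above the chest's top.

Things in the scene. Friction and masses are not known exactly. Their poses are not given: they have to be found in the camera images.
- chest: red steel tool chest, fixed, 300 (x) x 440 (y) x 100 mm high; origin at the centre of its underside, z up. A flat steel hasp strap, 44 mm wide, lies flush in a recess of its top round the staple's foot, from x = -18 to +91 mm; only its hinge at x = +96 mm stands 5 mm proud
- staple_leg (a point): near leg of the staple, on its axis, 14 mm above the chest's top; axes as the chest's. The staple is an upright arch of 8 mm round steel bar, 38 mm high, in the chest's x-z plane: this leg, inside the shut shackle, and a far leg 66 mm behind it (+x). Free between the legs 58 mm, under the arch 30 mm
- padlock_center (a point): centre of the case of the loose dial padlock (0.5 to 0.7 kg), lying flat on the chest's top, dial up, shackle round the staple's near leg. Laminated steel case 64 (x) x 60 (y) x 28 mm thick; x towards the shackle, z out of the dial face. The side faces at y = +30 and -30 mm are free for a grasp; the knob stands 24 mm above the case's top
- shackle_bow (a point): middle of the shackle's bow, on the bar's axis, 58.5 mm from the case's centre when shut; axes as the padlock's. Shackle: 9 mm round bar in the case's mid-plane, out of the case's +x face; leg centres at y = -15 mm (heel, always in the case) and +15 mm (toe), 21 mm free between the legs; shut, 22 mm free between bow and case. It does not swing
- toe_gap (a point): point of the padlock case in front of the toe's hole (41 mm along x and +15 mm along y from the case's centre; axes as the padlock's). With the shackle fully open this is the middle of the 18 mm gap between case and toe. Off the staple: bring the gap in line with the staple's near leg (case closer to the staple), then move the padlock to its own -y, and lift
- dial_knob (a point): fluted round grip of the dial, 26 mm diameter, 19 mm tall, on the dial's axis (x = -5 mm from the case's centre); the point is on the axis 8 mm below the knob's top and 30 mm above the case's centre. Its x axis points along the long white line. Below it the black dial disc, 50 mm diameter, its top 5 mm above the case's top
- dial (a joint): angle of the dial on the case, rad, growing anticlockwise from above; 0 = long white line at the index line, the only place where the shackle is free. Starts 2 to 4 clicks positive: turn clockwise. Clicks every 0.419 rad (ticks), settles in the nearest notch when let go; about 0.06 N m a click, the notch at 0 deeper; no stop there. The case swivels a little till shackle meets staple
- shackle (a joint): how far the shackle is drawn out of the case, m: 0 shut, 0.027 fully open; it slides with about 4 N of friction, stays where it is left, and cannot be drawn unless the dial stands at 0
- spanner: open-ended steel spanner, 170 mm long, loose on the chest's top; bystander
- tape_roll: grey roll of tape, 80 mm diameter, 24 mm high, loose on the chest's top; bystander
- key_padlock: small shut brass key padlock without a dial, case 40 x 36 x 20 mm, loose on the chest's top, locked on nothing; bystander
- spray_can: spray can, 64 mm diameter, 190 mm tall, on the bench; bystander
- mug: white mug, 82 mm diameter, 92 mm tall, on the bench; bystander
- grease_tin: tin of grease, 84 mm diameter, 70 mm tall, on the bench; bystander
- screwdriver: screwdriver, 200 mm long, on the bench; bystander
Mind the look-alikes: they are no part of the job. Leave any green look-alike of the part that bears padlock_center alone.

How it is judged (in metres and radians):
On the way, in this order (a step that is already met when the one before it is completed fails the run):
1. the dial clicks into its opening notch while the shackle is still shut (value of joint dial between -0.1 and 0.1 rad and value of joint shackle below 0.005 m), for 0.2 s.
2. the shackle is drawn fully open (value of joint shackle above 0.022 m), for 0.2 s.
At the end, for the whole second after the job is handed in: the padlock is held in the gripper, its centre at least 110 mm above the chest's top, clear of the chest and staple, shackle drawn at least 22 mm, dial face up within 0.4 rad, still (under 30 mm/s) (value of joint shackle above 0.022 m and z of padlock_center in the frame of chest above 0.21 m and angle between padlock_center's own z axis and vertical below 0.4 rad and contact force between padlock and the fingers above 1 N and contact force between padlock and chest below 0.1 N and linear speed of padlock below 0.03 m/s); the arm keeps its last pose, push and grip.
It fails at once if the padlock is wrenched or rammed against the chest (over 80 N) (contact force between padlock and chest above 80 N).
It fails at once if another thing is displaced by more than 30 mm (distance of any of spanner, tape_roll, key_padlock, spray_can, mug, grease_tin, screwdriver from where it was at the start of the episode above 0.03 m).
It also fails if it takes over 48 s, if anything falls off the work surface, if the arm or the gripper's body presses on something with over 40 N, if the wrist force passes 120 N, or if a joint passes its speed limit or range.

### The arm

A 6-joint arm with a two-finger parallel gripper is mounted at the origin on the work surface. World frame = base frame: x ahead of the robot, y to its left, z up, the work surface at z = 0. Lengths are in m, angles in degrees, forces in N, time in s.
With the tool pointing down it reaches from about 0.225 to 0.875 m from the base axis. Payload 3.4 kg.
Tool frame: the origin (TCP) lies at the very end of the fingers, on their centre line; the grasp point (between the pads) lies 19 mm behind it; z points along the fingers, y is the line along which they close (so a half turn about z gives the same grasp; the last joint's range is limited). The gripper opens to 85 mm and grips with 20 to 120 N. Pads are 22 mm wide; open, the fingers measure 114 mm over their backs; the gripper's body (76 mm by 85 mm) begins 54 mm behind the grasp point. The pads swing forward as they close: fully open they stand 13 mm farther back than shut.
Start: joints at [69.786, 15.808, 86.224, -0, 77.962, -6.933], TCP at [0.132, 0.56, 0.231] pointing down, gripper open.
Joint ranges: [-165.64, 165.64], [-43.16, 119.46], [12.63, 154.43], [-67.54, 247.53], [6.08, 155.33], [-154.97, 154.97]. Speed limits (degrees/s): [147.25, 147.25, 180, 180, 180, 180].

### API

Orientations are given as [roll, pitch, yaw] about the fixed x, y, z axes, in that order (R = Rz(yaw) Ry(pitch) Rx(roll)).
In Python, from plant import env, eyes gives the robot as it stands.
- The arm moves only by the tool arm_command, never from a script. Its argument "plan" is a list of rows, each a list of 7 numbers: the closure, from -1 (fully open) to 1 (shut), then the shift along the world's x, y, z normalised to -1 to 1, where 1 is 0.15 m, then the turn, a rotation vector about the world's x, y, z normalised to -1 to 1, where 1 is pi/2 rad. In form: [[jaw, x, y, z, rx, ry, rz], ...]. A call has exactly 8 rows; each row shifts and turns the commanded pose from where the row before left it; what a row does not reach is not made up. A row lasts 1/8 s, in which the tool goes at most 62.5 mm and 10.7 degrees, less where a joint would pass 70% of its speed; a pose out of reach is approached as far as the arm can. A call with a number of a shift or a turn outside -1 to 1 is refused whole. A call with a gripper value outside its range is refused whole. The fingers move at their own pace and stop on an object; "squeeze" is the grip in N (left out, the last holds). Time passes only in rows, so rows that do not move let the fingers close, or fill a call up. It gives the time, the measured TCP pose, the force, the opening and the grip force at its end, in the units of the state.
- env.sense(): the state, without advancing time (a new reading comes with each control period).
- eyes.snapshot(name): name is "side" or "top"; returns a dict with "image" (400x640x3 uint8, red, green, blue), "mtx" (3x3 intrinsics, pixels), "eye" and "attitude" of the camera in the world. Camera axes: x right, y down, z forward; pixel columns grow to the right and rows downward; lengths in m; the calibration is good to about 2 mm. A picture is of the moment at which its call begins. There is no depth.
- env.finish_job(): hands the job in; it is judged then, once.
The state is a dict: "time": time; "joint_pos": joint angles; "qd": joint speeds; "joint_efforts": joint torques, N m; "tool_pos": TCP position; "tcp_rot": TCP orientation; "ft_force": force on the tool from outside, world axes, zero at the start; "torque": the same for the moment, N m; "finger_gap": opening from 0.0 (shut) to 1.0 (fully open); "gripper_force": force on a finger pad.
Only numpy, scipy, OpenCV 4.12 (cv2) and the standard library are available. Lean on these libraries where they do the work, as an engineer would, in place of code of your own. Each camera call takes 0.05 s, during which the arm holds its last target. There are 200 camera calls.

## Working session

There is one attempt and no reset: what is moved stays moved. The work goes in short steps, Python scripts to look and compute and a tool call to move; the robot and the scene stay as the last step left them, time stands still between calls to the robot, and variables do not carry over. Pictures are saved under pics/ and viewed, at most 10 in all, crops included, and the job is handed in when it is done.

Besides the shell and the picture viewer there is one more tool, called after ">>>" as name([rows], argument=value, ...), one row to a line, values as JSON. arm_command: Moves the arm, as the interface text tells. Scaled input: -1 to 1 covers 0.15 m each way for a shift and pi/2 rad each way for a turn. Its arguments: {"type":"object","properties":{"plan":{"type":"array"},"squeeze":{"type":"number"}},"required":["plan"]}

```bash
mkdir -p pics; cat > h.py <<'E'
import numpy as np, cv2
from plant import env, eyes
def snap(n,f=None):
    s=eyes.snapshot(n)
    if f: cv2.imwrite('pics/'+f,s['image'][:,:,::-1])
    return s
E
python3 - <<'E'
from h import *
for n in('top','side'):
    s=snap(n,n+'0.png'); print(n,s['mtx'],s['eye'],s['attitude'])
print(env.sense())
E
```

```text
top [[467.48449392   0.         315.98173564]
 [  0.         467.48449392 198.2736328 ]
 [  0.           0.           1.        ]] [ 0.35709072 -0.00199179  1.3768751 ] [-171.1958537     0.40119537  -88.30650955]
side [[472.05282583   0.         321.88466644]
 [  0.         472.05282583 196.10592809]
 [  0.           0.           1.        ]] [0.2816388  1.16124607 1.19597965] [-131.91943698   -0.9761606  -166.09950387]
{'time': 0.1, 'joint_pos': array([ 6.97873565e+01,  1.58440791e+01,  8.62859418e+01,  4.67466780e-05,
        7.79603507e+01, -6.93681975e+00]), 'qd': array([-0.03700455, -0.09819011, -0.17634173,  0.06729581, -0.06060587,
       -0.05510318]), 'joint_efforts': array([ 6.11246742e-04, -4.17709279e+01, -2.46401292e+01, -2.57189968e-04,
        5.93963792e-03,  2.20235179e-06]), 'tool_pos': array([0.13193336, 0.5592064 , 0.23053947]), 'tcp_rot': array([-1.79910295e+02, -1.09599761e-02,  1.66724158e+02]), 'ft_force': array([ 0.36649908, -0.61093393,  0.25001841]), 'torque': array([-0.0290659 ,  0.00475093,  0.04134753]), 'gripper_force': 0.0, 'finger_gap': 0.9999246150305677}
```

View pics/top0.png

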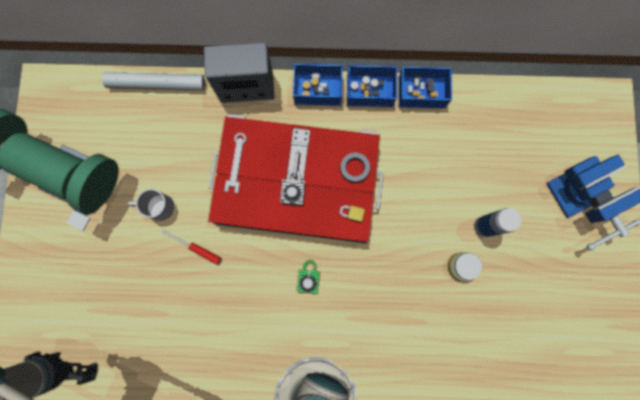

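View pics/side0.png

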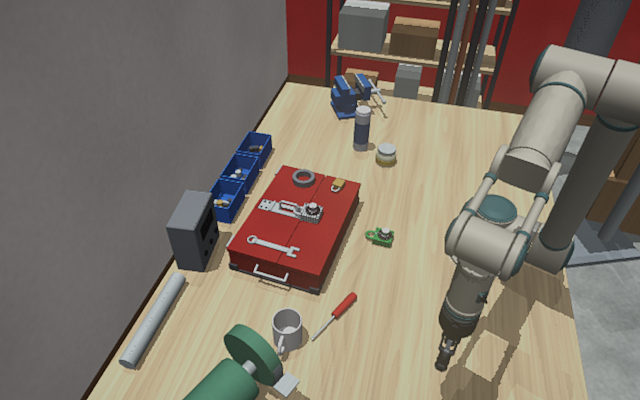

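The top view shows the candidates: the steel dial padlock on the hasp at (292,190), the green look-alike on the bench at (308,283) and the brass key padlock at (352,213). The steel one on the staple fits the description, so I'll confirm it in a crop and measure the chest from its red mask.

```bash
cat >> h.py <<'E'
from scipy.spatial.transform import Rotation as Ro
def ray(s,p):
    R=Ro.from_euler('xyz',s['attitude'],degrees=True).as_matrix()
    return R@np.linalg.solve(s['mtx'],[p[0],p[1],1.])
def plane(s,p,z):
    d=ray(s,p); return s['eye']+d*(z-s['eye'][2])/d[2]
def proj(s,P):
    R=Ro.from_euler('xyz',s['attitude'],degrees=True).as_matrix()
    q=s['mtx']@(R.T@(np.asarray(P)-s['eye'])); return q[:2]/q[2]
def cross(a,p,b,q):
    d,e=ray(a,p),ray(b,q); t=np.linalg.lstsq(np.c_[d,-e],b['eye']-a['eye'],rcond=None)[0]
    A,B=a['eye']+d*t[0],b['eye']+e*t[1]; return (A+B)/2,np.linalg.norm(A-B)
E
python3 - <<'E'
from h import *
t=snap('top');s=snap('side')
im=t['image']; hsv=cv2.cvtColor(im,cv2.COLOR_RGB2HSV)
m=(((hsv[...,0]<6)|(hsv[...,0]>174))&(hsv[...,1]>170)&(hsv[...,2]>90)).astype('uint8')
c=max(cv2.findContours(m,0,2)[0],key=cv2.contourArea)
pts=np.array([plane(t,p[0],.1)[:2] for p in c],np.float32)
r=cv2.minAreaRect(pts);print(r,cv2.boxPoints(r))
a=cv2.resize(im[110:240,240:350],None,fx=4.5,fy=4.5,interpolation=cv2.INTER_CUBIC)
b=cv2.resize(s['image'][190:230,250:330],None,fx=5,fy=5,interpolation=cv2.INTER_CUBIC)
W=np.zeros((a.shape[0],a.shape[1]+0,3),'uint8');
cv2.imwrite('pics/c1.png',a[:,:,::-1]);
out=np.zeros((585,495+285,3),'uint8');out[:,:495]=a
b=cv2.resize(s['image'][195:225,290:328],None,fx=7.5,fy=7.5,interpolation=cv2.INTER_CUBIC);out[:b.shape[0],495:495+b.shape[1]]=b
cv2.imwrite('pics/c1.png',out[:,:,::-1])
E
```

```text
((0.6100921630859375, 0.07333946228027344), (0.43970048427581787, 0.3034040331840515), 84.67198181152344) [[ 0.43863085 -0.13147423]
 [ 0.74072397 -0.15964758]
 [ 0.7815535   0.27815315]
 [ 0.47946036  0.3063265 ]]
```

View pics/c1.png

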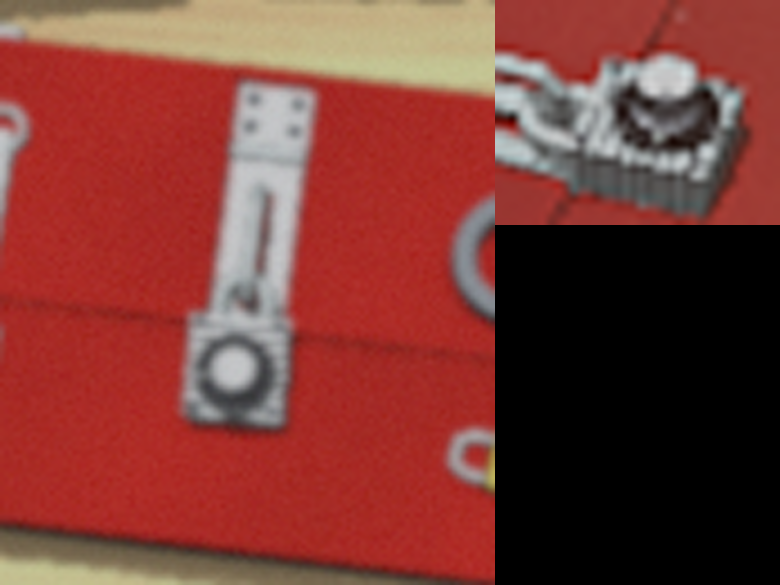

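The crop confirms it: a steel laminated case with a dial, its shackle on the staple, and the knob centred at about (292.2,192.2) in the top view. Next I'll rectify the dial plane from both views to read the dial angle and the padlock's pose.

```bash
cat >> h.py <<'E'
def patch(s,im,c,z,yaw,half=.05,n=390):
    # world plane z -> image; padlock +x up, +y left
    u=np.linspace(half,-half,n); Y,X=np.meshgrid(u,u)
    k=np.radians(yaw);x=c[0]+X*np.cos(k)-Y*np.sin(k);y=c[1]+X*np.sin(k)+Y*np.cos(k)
    R=Ro.from_euler('xyz',s['attitude'],degrees=True).as_matrix()
    P=np.stack([x,y,np.full_like(x,z)],-1)-s['eye']; q=(P@R)@s['mtx'].T
    m=(q[...,:2]/q[...,2:]).astype(np.float32)
    return cv2.remap(im,m[...,0],m[...,1],cv2.INTER_CUBIC)
def avg(n,k=4):
    L=[snap(n) for _ in range(k)]; s=L[0]; s['image']=np.mean([l['image'] for l in L],0).astype('uint8'); return s
def dialview(c,yaw,f,k=4):
    t=avg('top',k);s=avg('side',k)
    o=np.hstack([patch(t,t['image'],c,.133,yaw),patch(s,s['image'],c,.133,yaw)])
    cv2.imwrite('pics/'+f,o[:,:,::-1]); return t,s
E
python3 - <<'E'
from h import *
t=snap('top');s=snap('side')
print(plane(t,(292.2,192.2),.152),plane(s,(313.3,205.3),.152),cross(t,(292.2,192.2),s,(313.3,205.3)))
c=(plane(t,(292.2,192.2),.152)+plane(s,(313.3,205.3),.152))/2
dialview(c,-5.3,'d0.png')
E
```

```text
[0.56099859 0.07585268 0.152     ] [0.55990502 0.07858269 0.152     ] (array([0.56099349, 0.07596917, 0.1495143 ]), np.float64(0.0008297549773714438))
```

View pics/d0.png

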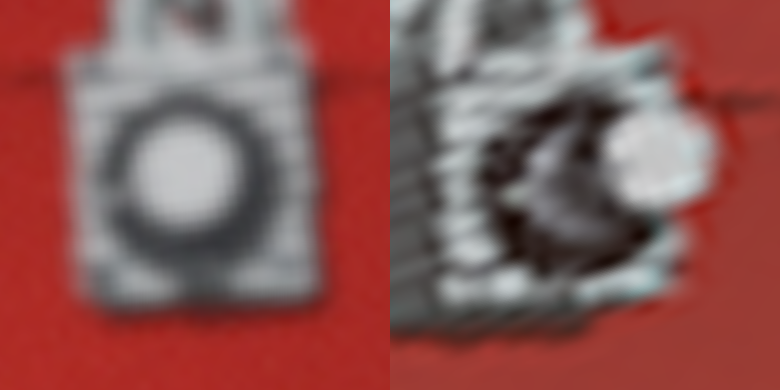

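The top patch shows the case at about -2.3° yaw, with the disc centred at (190,182). In the side patch a white mark sits on the disc's +y side at (515,192), which suggests about 4 clicks. I'll check that with numbers.

```bash
python3 - <<'E'
from h import *
t=avg('top',4);s=avg('side',4); c=np.array([.5605,.0772])
def tow(u,v,c,yaw=-5.3):
    k=np.radians(yaw);X=.05-u*.1/389;Y=.05-v*0
    return X
for nm,z,thr in(('case',.128,0),('knob',.152,0)):
    p=patch(t,t['image'],c,z,-5.3); h=cv2.cvtColor(p,cv2.COLOR_RGB2HSV)
    m=((h[...,1]<120) if nm=='case' else (p.min(2)>165)).astype('uint8')
    if nm=='case': m=cv2.morphologyEx(m,cv2.MORPH_OPEN,np.ones((150,150),np.uint8))
    else: m=cv2.morphologyEx(m,cv2.MORPH_OPEN,cv2.getStructuringElement(2,(60,60)))
    for q in cv2.findContours(m,0,2)[0]:
        r=cv2.minAreaRect(q) if nm=='case' else cv2.minEnclosingCircle(q)
        X=.05-r[0][1]*.1/389;Y=.05-r[0][0]*.1/389;k=np.radians(-5.3)
        print(nm,r,c+[X*np.cos(k)-Y*np.sin(k),X*np.sin(k)+Y*np.cos(k)])
for C in([.5633,.0785],):
  for n,S in(('top',t),('side',s)):
    p=cv2.cvtColor(patch(S,S['image'],np.array(C),.133,-2.3),cv2.COLOR_RGB2GRAY).astype(float)
    pol=cv2.warpPolar(cv2.GaussianBlur(p,(0,0),3).astype(np.float32),(195,36),(194.5,194.5),195,0)
    # cv polar angle: clockwise in image from right; convert to angle from up, anticlockwise
    for rr in (17,20,22,24):
        a=[pol[int(((-90-th)%360)/10)%36,int(rr*3.89)] for th in range(0,360,10)]
        print(n,rr,np.array(a).astype(int))
E
```

```text
case ((192.49996948242188, 151.49996948242188), (248.99996948242188, 302.99993896484375), 0.0) [0.57155423 0.07669088]
knob ((190.57015991210938, 183.45143127441406), 42.65281295776367) [0.56342142 0.07794357]
top 17 [120 126 120 118 116 113 105  97 100 107 107  85  71  69  68  66  65  62
  61  59  56  55  55  58  59  60  63  67  72  77  87  95 100 104 110 119]
top 20 [ 92  93  94  88  86  88  84  81  84 103 109  84  73  72  71  72  73  71
  70  71  67  63  63  64  67  67  67  70  71  74  76  82  78  86  90  90]
top 22 [ 94  96 104  98  90 100  99  97  96 113 121  99  94  95  91  92  88  83
  78  80  78  77  77  80  86  84  82  84  86  90  92 101  92 103 105  97]
top 24 [116 120 132 129 112 124 128 125 117 128 136 124 125 122 114 121 115  99
  80  84  91 100  94 100 110 110 103 107 110 115 118 124 116 135 132 121]
side 17 [ 55  46  34  44  49  44  49  37  47 110 125  63  36  52  44  43  44  45
  48  50  50  49  44  38  68 152 202 203 195 193 201 205 173  88  32  44]
side 20 [ 48  32  27  34  62  66  51  45  38  72  85  32  16  33  39  33  41  50
  49  33  28  36  30  23  60 139 203 202 196 195 200 204 169  60  30  43]
side 22 [ 63  68  79  70  74  88  47  54  34  53  63  34  26  27  35  32  47  67
  50  38  34  41  53  36  64 125 197 202 196 196 199 200 146  67  58  58]
side 24 [ 88 122 148 128 102 119  60  70  45  65  71  63  57  42  47  50  66  87
  95 108 109  96 105  94  88 111 187 207 197 197 202 196 138 111  92  89]
```

The line stands at about +97°, so it is 4 clicks clockwise. The knob is at (0.5634, 0.0779) and the case yaw is about -2.3°. I'm moving in above the knob.

>>> arm_command([
  [-0.2,0.239,-0.267,0,0,0,0.054],
  [-0.2,0.239,-0.267,0,0,0,0.054],
  [-0.2,0.239,-0.267,0,0,0,0.054],
  [-0.2,0.239,-0.267,0,0,0,0.054],
  [-0.2,0.239,-0.267,0,0,0,0.054],
  [-0.2,0.239,-0.267,0,0,0,0.054],
  [-0.2,0.239,-0.267,0,0,0,0.054],
  [-0.2,0.239,-0.267,0,0,0,0.054],
], squeeze=30)

```text
time: 2.1
tool_pos: [0.42, 0.2379, 0.2316]
tcp_rot: [180.0, 0.1, -154.2]
ft_force: [0.4, 0.6, 0.5]
finger_gap: 0.6
gripper_force: 0.0
```

>>> arm_command([
  [-0.2,0.239,-0.267,0,0,0,0.054],
  [-0.2,0.239,-0.267,0,0,0,0.054],
  [-0.2,0.239,-0.267,0,0,0,0.054],
  [-0.2,0.239,-0.267,0,0,0,0.054],
  [-0.2,0,0,-0.1,0,0,0],
  [-0.2,0,0,-0.1,0,0,0],
  [-0.2,0,0,0,0,0,0],
  [-0.2,0,0,0,0,0,0],
])

```text
time: 3.1
tool_pos: [0.5617, 0.0801, 0.2016]
tcp_rot: [180.0, 0.0, -134.9]
ft_force: [0.2, -0.5, 0.2]
finger_gap: 0.6
gripper_force: 0.0
```

>>> arm_command([
  [-0.2,0.011,-0.015,-0.15,0,0,0],
  [-0.2,0,0,-0.13,0,0,0],
  [-0.2,0,0,-0.1,0,0,0],
  [-0.2,0,0,-0.05,0,0,0],
  [-0.2,0,0,0,0,0,0],
  [1,0,0,0,0,0,0],
  [1,0,0,0,0,0,0],
  [1,0,0,0,0,0,0],
])

```text
time: 4.1
tool_pos: [0.5637, 0.0776, 0.1378]
tcp_rot: [179.9, 0.1, -135.0]
ft_force: [-2.5, 2.8, 6.0]
finger_gap: 0.281
gripper_force: 31.4
```

>>> arm_command([
  [1,0,0,0,0,0,-0.07],
  [1,0,0,0,0,0,-0.07],
  [1,0,0,0,0,0,-0.07],
  [1,0,0,0,0,0,-0.07],
  [1,0,0,0,0,0,-0.07],
  [1,0,0,0,0,0,-0.07],
  [1,0,0,0,0,0,-0.07],
  [1,0,0,0,0,0,-0.07],
])

```text
time: 5.1
tool_pos: [0.5645, 0.0777, 0.1379]
tcp_rot: [179.9, 0.1, 174.4]
ft_force: [-1.7, 3.3, 4.2]
finger_gap: 0.28
gripper_force: 31.1
```

```bash
python3 - <<'E'
from h import *
e=env.sense();print(e['torque'],e['ft_force'],e['tcp_rot'])
dialview(np.array([.5633,.0785]),-2.3,'d1.png',2)
E
```

```text
[0.55505451 0.21578798 0.01437773] [-1.73098541  3.32396332  4.16202547] [1.79887731e+02 9.95548665e-02 1.74421639e+02]
```

View pics/d1.png

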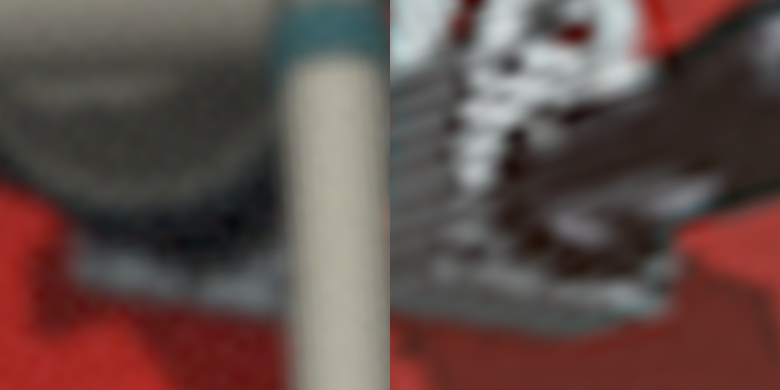

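The side patch shows the long line now near (545,130), so about 45° is left. The case has swivelled roughly 7° clockwise, so I'm turning about 51° more.

>>> arm_command([
  [1,0,0,0,0,0,-0.075],
  [1,0,0,0,0,0,-0.075],
  [1,0,0,0,0,0,-0.075],
  [1,0,0,0,0,0,-0.075],
  [1,0,0,0,0,0,-0.075],
  [1,0,0,0,0,0,-0.075],
  [1,0,0,0,0,0,-0.075],
  [1,0,0,0,0,0,0],
])

```text
time: 6.3
tool_pos: [0.5648, 0.078, 0.1379]
tcp_rot: [179.8, -0.0, 127.4]
ft_force: [-0.9, 3.9, 5.7]
finger_gap: 0.278
gripper_force: 31.4
```

```bash
python3 - <<'E'
from h import *
e=env.sense();print(e['torque'],e['ft_force'],e['tcp_rot'])
E
```

```text
[ 0.67344502  0.14146144 -0.10144179] [-0.85580517  3.8661166   5.69147581] [ 1.79806636e+02 -7.84632807e-03  1.27440484e+02]
```

Now I'll let go, rise and look.

>>> arm_command([
  [-0.2,0,0,0,0,0,0],
  [-0.2,0,0,0,0,0,0],
  [-0.2,0,0,0.15,0,0,0],
  [-0.2,0,0,0.3,0,0,0],
  [-0.2,-0.1,0.2,0.3,0,0,0],
  [-0.6,-0.3,0.3,0.1,0,0,0.08],
  [-0.6,-0.3,0.3,0,0,0,0.08],
  [-0.6,-0.3,0.3,0,0,0,0.08],
])

```text
time: 7.3
tool_pos: [0.4166, 0.2389, 0.2637]
tcp_rot: [180.0, 0.1, 149.2]
ft_force: [0.8, 0.7, -0.0]
finger_gap: 0.802
gripper_force: 0.0
```

```bash
python3 - <<'E'
from h import *
t,s=dialview(np.array([.5633,.0785]),-2.3,'d2.png',3)
E
```

```text
(no output)
```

View pics/d2.png

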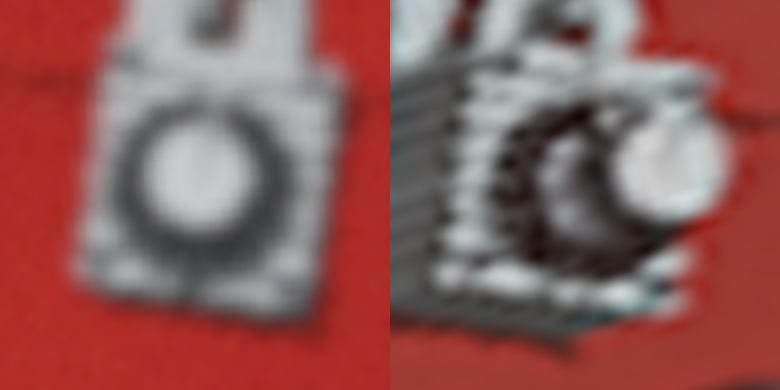

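The case now stands about 8° clockwise of before, with light marks near the top of the disc at (610,105) in the side patch. I'll take the polar profile again.

```bash
python3 - <<'E'
from h import *
t=avg('top',4);s=avg('side',4);c=np.array([.5633,.0785])
p=patch(t,t['image'],c,.152,-2.3)
m=cv2.morphologyEx((p.min(2)>160).astype('uint8'),cv2.MORPH_OPEN,cv2.getStructuringElement(2,(60,60)))
q=max(cv2.findContours(m,0,2)[0],key=cv2.contourArea);r=cv2.minEnclosingCircle(q)
X=.05-r[0][1]*.1/389;Y=.05-r[0][0]*.1/389;k=np.radians(-2.3)
C=c+[X*np.cos(k)-Y*np.sin(k),X*np.sin(k)+Y*np.cos(k)];print(r,C)
# case side edges from top view at z=.128: saturation edge rows
p=patch(t,t['image'],c,.128,-2.3);S=cv2.GaussianBlur(cv2.cvtColor(p,cv2.COLOR_RGB2HSV)[...,1],(0,0),2)
L=[];
for v in range(95,270,5):
    row=S[v]<110; i=np.where(row)[0]; L.append((v,i.min(),i.max()))
L=np.array(L);print(np.degrees(np.arctan(np.polyfit(L[:,0],L[:,1],1)[0])),np.degrees(np.arctan(np.polyfit(L[:,0],L[:,2],1)[0])),L[::7])
for n,S in(('top',t),('side',s)):
    p=cv2.cvtColor(patch(S,S['image'],C,.133,-11),cv2.COLOR_RGB2GRAY)
    pol=cv2.warpPolar(cv2.GaussianBlur(p,(0,0),3).astype(np.float32),(195,36),(194.5,194.5),195,0)
    for rr in (15,17,19,21,23):
        print(n,rr,np.array([pol[int(((-90-th)%360)/10)%36,int(rr*3.89)] for th in range(-90,190,10)]).astype(int))
E
```

```text
((202.79107666015625, 187.47862243652344), 45.67695617675781) [0.56501799 0.0762979 ]
-7.471610907287204 -8.651586988763258 [[ 95  93 345]
 [130  89 342]
 [165  83 335]
 [200  81 329]
 [235  74 325]]
top 15 [ 81  90 100 106 111 118 124 137 146 155 158 165 169 168 165 158 150 139
 129 118 111 100  93  86  77  69  65  66]
top 17 [ 68  74  77  80  83  87  95 105 126 138 138 133 136 135 132 123 115 109
  98  92  82  77  76  73  67  64  64  65]
top 19 [ 71  70  71  72  76  75  80  91 112 129 121 112 109 109 107  99  96  89
  84  79  72  74  75  73  71  69  72  70]
top 21 [ 85  79  80  81  92  86  87  94 111 131 116 107 104  94  98  94  95  91
  89  84  81  88  89  84  86  84  84  77]
top 23 [108 100 100 103 121 113 115 117 128 145 129 126 127 112 120 113 114 112
 109 104 101 113 110 102 111 105 101  84]
side 15 [197 203 202 201 202 197 162 101  90  79  49  54  76  92 106  89  75  83
  75  56  57  59  57  64  72  65  60  64]
side 17 [203 204 198 193 201 205 170 101 112 117  56  27  34  34  49  51  43  57
  47  36  41  52  36  34  46  42  45  49]
side 19 [205 202 195 188 198 206 155  92 126 126  52  17  28  29  35  48  42  48
  46  38  38  58  38  26  34  38  47  46]
side 21 [211 201 195 186 191 200 135  92 116 108  56  46  56  52  50  47  53  39
  55  48  41  62  45  30  24  43  54  48]
side 23 [214 201 197 188 182 190 133 101 100 107  94  96 105  74  76  45  63  40
  66  50  50  61  53  41  28  62  65  80]
```

The dial line is at 0 in the case frame. The case yaw is now about -10.3° with its centre near (0.570, 0.0755). Next is the side grasp on the case.

>>> arm_command([
  [-1,0.256,-0.273,-0.14,0,0,0.057],
  [-1,0.256,-0.273,-0.14,0,0,0.057],
  [-1,0.256,-0.273,-0.14,0,0,0.057],
  [-1,0.256,-0.273,-0.14,0,0,0.057],
  [-1,0,0,0,0,0,0],
  [-1,0,0,0,0,0,0],
  [-1,0,0,0,0,0,0],
  [-1,0,0,0,0,0,0],
], squeeze=60)

```text
time: 9.0
tool_pos: [0.5707, 0.0755, 0.1805]
tcp_rot: [180.0, 0.1, 169.6]
ft_force: [-0.6, 0.5, -0.1]
finger_gap: 0.998
gripper_force: 0.0
```

>>> arm_command([
  [-1,0,0,-0.15,0,0,0],
  [-1,0,0,-0.15,0,0,0],
  [-1,0,0,-0.13,0,0,0],
  [-1,0,0,-0.09,0,0,0],
  [-1,0,0,0,0,0,0],
  [1,0,0,0,0,0,0],
  [1,0,0,0,0,0,0],
  [1,0,0,0,0,0,0],
])

```text
time: 10.0
tool_pos: [0.5724, 0.0752, 0.1032]
tcp_rot: [179.9, 0.2, 169.5]
ft_force: [-0.5, 3.1, 6.0]
finger_gap: 0.689
gripper_force: 68.8
```

>>> arm_command([
  [1,0,0,0.01,0,0,0.027],
  [1,0,0,0,0,0,0.027],
  [1,-0.033,0.003,0,0,0,0],
  [1,-0.033,0.003,0,0,0,0],
  [1,-0.033,0.003,0,0,0,0],
  [1,-0.033,0.003,0,0,0,0],
  [1,-0.033,0.003,0,0,0,0],
  [1,0,0,0,0,0,0],
])

```text
time: 11.0
tool_pos: [0.547, 0.0767, 0.1033]
tcp_rot: [180.0, 0.1, 174.4]
ft_force: [4.6, 1.0, -2.8]
finger_gap: 0.696
gripper_force: 67.7
```

The pull reads about 4.6 N, so the shackle is sliding. I'll keep pulling.

>>> arm_command([
  [1,-0.033,0.003,0,0,0,0],
  [1,-0.02,0.002,0,0,0,0],
  [1,-0.02,0.002,0,0,0,0],
  [1,0,0,0,0,0,0],
  [1,0,0,0,0,0,0],
  [1,0,0,0,0,0,0],
  [1,0,0,0,0,0,0],
  [1,0,0,0,0,0,0],
])

```text
time: 12.0
tool_pos: [0.5393, 0.0778, 0.1033]
tcp_rot: [179.9, 0.4, 174.4]
ft_force: [10.5, 1.4, -8.2]
finger_gap: 0.685
gripper_force: 67.1
```

```bash
python3 - <<'E'
from h import *
s=avg('side',3);t=avg('top',2)
a=cv2.resize(s['image'][180:240,255:335],None,fx=5,fy=5,interpolation=cv2.INTER_CUBIC)
b=cv2.resize(t['image'][140:200,255:335],None,fx=5,fy=5,interpolation=cv2.INTER_CUBIC)
cv2.imwrite('pics/e.png',np.hstack([a,b])[:,:,::-1])
E
```

```text
(no output)
```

View pics/e.png

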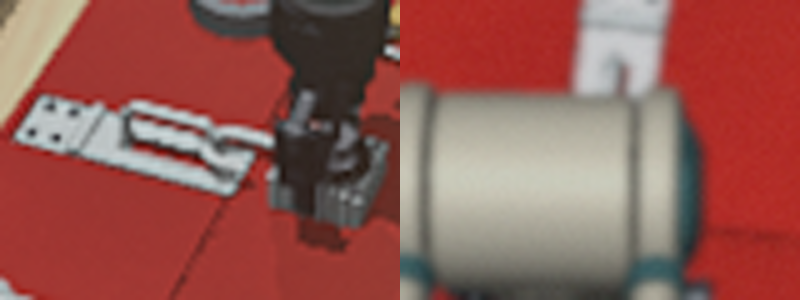

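The side view shows the shackle well drawn from the case, with its bow hooked on the staple's near leg at about (215,150). I'll check this distance-wise.

```bash
python3 - <<'E'
from h import *
s=snap('side'); f=lambda u,v:(255+u/5,180+v/5)
print('legtop',plane(s,f(215,130),.13),'legbase',plane(s,f(222,168),.1),'far base',plane(s,f(128,145),.1))
# predicted leg if fully open at bow contact
c=np.array([.5393,.0778]);k=np.radians(-5.6);d=np.array([np.cos(k),np.sin(k)])
for L in(77,72,67):
  P=c+d*L/1e3; print(L,P,[(proj(s,[*P,z])-[255,180])*5 for z in(.1,.138)])
E
```

```text
legtop [0.61367642 0.07205714 0.13      ] legbase [0.60826488 0.0758189  0.1       ] far base [0.67546703 0.07068425 0.1       ]
77 [0.61593251 0.07028612] [array([213.24031939, 160.38837511]), array([212.24398684, 118.74726296])]
72 [0.61095637 0.07077403] [array([220.19791676, 162.20579659]), array([219.31457401, 120.56252732])]
67 [0.60598024 0.07126195] [array([227.16600097, 164.02595739]), array([226.39599268, 122.38057251])]
```

>>> arm_command([
  [1,-0.02,0.002,0,0,0,0],
  [1,-0.013,0,0,0,0,0],
  [1,0,0,0,0,0,0],
  [1,0,0,0,0,0,0],
  [1,0,0,0,0,0,0],
  [1,0,0,0,0,0,0],
  [1,0,0,0,0,0,0],
  [1,0,0,0,0,0,0],
])

```text
time: 13.3
tool_pos: [0.5389, 0.0782, 0.1039]
tcp_rot: [179.9, 0.9, 174.3]
ft_force: [19.0, 0.9, -13.3]
finger_gap: 0.689
gripper_force: 67.7
```

There is a firm end stop: 19 N with no further travel, so the shackle is fully open. I'll go back toward the staple to bring the toe gap in line.

>>> arm_command([
  [1,0.04,-0.004,0,0,0,0],
  [1,0.04,-0.004,0,0,0,0],
  [1,0.04,-0.004,0,0,0,0],
  [1,0.04,-0.004,0,0,0,0],
  [1,0.04,-0.004,0,0,0,0],
  [1,0.04,-0.004,0,0,0,0],
  [1,0,0,0,0,0,0],
  [1,0,0,0,0,0,0],
])

```text
time: 14.3
tool_pos: [0.5632, 0.0741, 0.1034]
tcp_rot: [-179.9, -0.4, 174.4]
ft_force: [-4.4, -1.1, 5.3]
finger_gap: 0.687
gripper_force: 70.2
```

```bash
python3 - <<'E'
from h import *
s=avg('side',3)
a=cv2.resize(s['image'][180:240,255:335],None,fx=8,fy=8,interpolation=cv2.INTER_CUBIC)
cv2.imwrite('pics/f.png',a[:,:,::-1])
E
```

```text
(no output)
```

View pics/f.png

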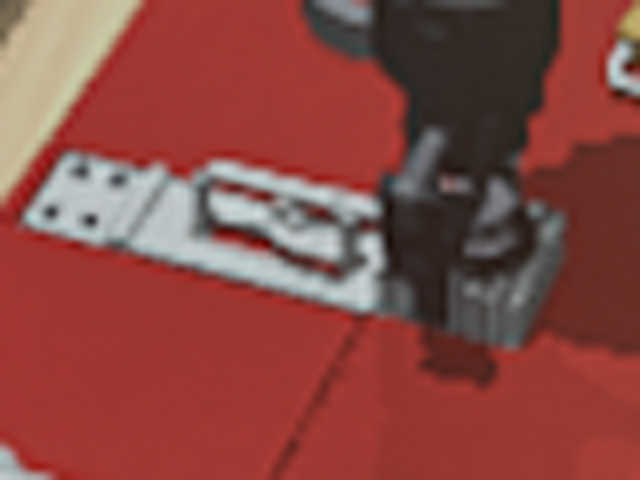

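The side view shows the bow (about (290,210) in the crop) inside the arch and the near leg at about (350,255), close to the case. It needs 11.5 mm more.

>>> arm_command([
  [1,0.03,-0.003,0.012,0,0,0],
  [1,0.03,-0.003,0,0,0,0],
  [1,0.017,-0.001,0,0,0,0],
  [1,0,0,0,0,0,0],
  [1,0,0,0,0,0,0],
  [1,0,0,0,0,0,0],
  [1,0,0,0,0,0,0],
  [1,0,0,0,0,0,0],
])

```text
time: 15.45
tool_pos: [0.578, 0.0734, 0.105]
tcp_rot: [180.0, 0.0, 174.4]
ft_force: [-0.1, 0.4, -6.5]
finger_gap: 0.685
gripper_force: 68.7
```

>>> arm_command([
  [1,-0.021,0.002,0,0,0,0],
  [1,-0.003,-0.03,0,0,0,0],
  [1,-0.003,-0.03,0,0,0,0],
  [1,-0.003,-0.03,0,0,0,0],
  [1,-0.003,-0.03,0,0,0,0],
  [1,0,0,0,0,0,0],
  [1,0,0,0,0,0,0],
  [1,0,0,0,0,0,0],
])

```text
time: 16.45
tool_pos: [0.5731, 0.0558, 0.105]
tcp_rot: [180.0, 0.0, 174.4]
ft_force: [0.2, -0.2, -7.3]
finger_gap: 0.686
gripper_force: 68.7
```

It moves free with no contact. On to clear the toe, then lift.

>>> arm_command([
  [1,-0.003,-0.03,0,0,0,0],
  [1,-0.003,-0.03,0,0,0,0],
  [1,-0.003,-0.03,0,0,0,0],
  [1,-0.003,-0.03,0,0,0,0],
  [1,0,0,0.03,0,0,0],
  [1,0,0,0.06,0,0,0],
  [1,0,0,0.06,0,0,0],
  [1,0,0,0,0,0,0],
])

```text
time: 17.45
tool_pos: [0.5723, 0.0378, 0.1289]
tcp_rot: [180.0, 0.2, 174.4]
ft_force: [0.3, 0.9, -6.1]
finger_gap: 0.686
gripper_force: 68.8
```

>>> arm_command([
  [1,-0.05,0,0.13,0,0,0],
  [1,-0.05,0,0.17,0,0,0],
  [1,-0.05,0,0.17,0,0,0],
  [1,0,0,0.17,0,0,0],
  [1,0,0,0.17,0,0,0],
  [1,0,0,0.1,0,0,0],
  [1,0,0,0.05,0,0,0],
  [1,0,0,0,0,0,0],
])

```text
time: 18.45
tool_pos: [0.5487, 0.0377, 0.2712]
tcp_rot: [180.0, -0.0, 174.4]
ft_force: [1.1, 0.1, -6.8]
finger_gap: 0.689
gripper_force: 68.8
```

>>> arm_command([
  [1,0,0,0,0,0,0],
  [1,0,0,0,0,0,0],
  [1,0,0,0,0,0,0],
  [1,0,0,0,0,0,0],
  [1,0,0,0,0,0,0],
  [1,0,0,0,0,0,0],
  [1,0,0,0,0,0,0],
  [1,0,0,0,0,0,0],
])

```text
time: 19.45
tool_pos: [0.5488, 0.0377, 0.2715]
tcp_rot: [180.0, 0.0, 174.4]
ft_force: [0.4, -0.4, -6.9]
finger_gap: 0.682
gripper_force: 68.8
```

```bash
python3 - <<'E'
from h import *
s=avg('side',2)
a=cv2.resize(s['image'][120:240,220:380],None,fx=4,fy=4,interpolation=cv2.INTER_CUBIC)
cv2.imwrite('pics/g.png',a[:,:,::-1])
E
```

```text
(no output)
```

View pics/g.png

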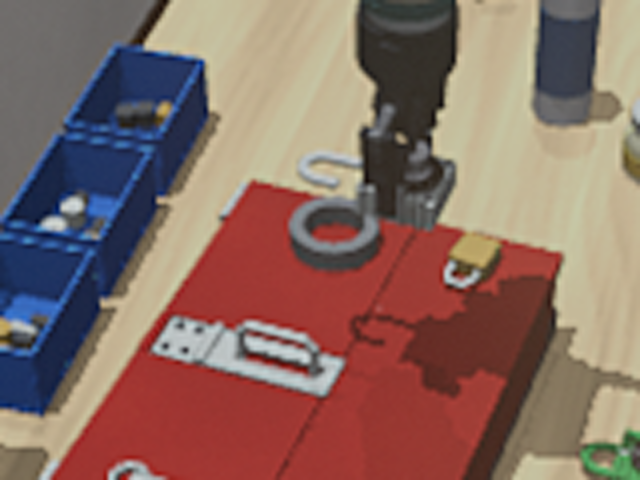

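The padlock hangs in the gripper at about (415,185), off the staple, with its shackle open (hook at (330,165)) and its dial up. The staple at (280,345) is empty, and the tape roll and brass padlock appear untouched. Handing in.

```bash
python3 -c "
from plant import env
print(env.finish_job())"
```

```text
the job is handed in; nothing more can be done
None
```

I dialled the padlock to its mark, drew the shackle fully open, worked it off the staple, and handed the job in with it held still, dial up, about 17 cm above the chest's top. The hand-in returned no verdict.

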